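# Check the conveyor's jog lever

## Task

The small belt conveyor is switched off and its jog lever wants checking before the shift. Of the two spring-centred levers on the grey control boxes, take the long one: tilt it well over towards the end of the conveyor where the steel cup stands, keep it there for a good second, then let it spring back upright. Do not tilt it the other way, and leave the short lever and the cup alone.

Things in the scene. Friction and masses are not known exactly. Their poses are not given: they have to be found in the camera images.
- long_box: Grey control box fixed to the table, 90 x 80 x 50 mm (x, y, z), LONG lever upright amid its top. Origin: centre of its underside. y: its left seen from the robot (within 20 deg of world y). Lever pivot 50 mm above the origin, axis x, so it tilts along y only. Lever reaches 90 mm above the pivot: steel rod 9 mm thick, its top 34 mm a round black grip, 16 mm thick at the foot, 20 near the top.
- long_lever (a joint): Tilt of the long lever, rad: 0 upright, positive to the left (its box's +y), negative to the right; stops at +-0.6. A spring centres it (0.35 N m/rad, 2 to 3 N at the grip for 0.5 rad), well damped: it returns upright without swinging past. Within 90 mm of it nothing is taller than 70 mm.
- short_lever (a joint): Tilt of the short lever, to be left alone; same signs, stops and spring. It stands on a twin box left or right of the long one, centres at least 170 mm apart, and reaches 50 mm above its pivot (100 mm above the table).
- steel_cup: Plain steel measuring cup, 65 mm wide, 66 high; origin: centre of its underside. It stands on the table just past one end of the belt conveyor, which lies left to right across the back of the table (240 mm long, 90 deep, 44 high, middle near y = 0.12 m). Cup's y above 0.12: left end; below: right end. A tall brown bottle stands at the other end.

How it is judged:
On the way:
1. the long lever is tilted at least 0.35 rad (20 degrees) towards the end where the cup stands and kept there 0.7 s (((world y of steel_cup above 0.12 m and value of joint long_lever above 0.35 rad) or (world y of steel_cup below 0.12 m and value of joint long_lever below -0.35 rad))), for 0.7 s.
At the end, for the whole second after the job is handed in: Both levers stand upright and still, within 0.08 rad (5 degrees), and the steel cup is within 15 mm of where it stood (value of joint long_lever between -0.08 and 0.08 rad and value of joint short_lever between -0.08 and 0.08 rad and distance of steel_cup from where it was at the start of the episode below 0.015 m and velocity of joint long_lever between -0.05 and 0.05 rad/s); the robot touches nothing.
It fails at once if the long lever is tilted more than 0.2 rad away from the cup's end ((world y of steel_cup above 0.12 m and value of joint long_lever below -0.2 rad) or (world y of steel_cup below 0.12 m and value of joint long_lever above 0.2 rad)).
It fails at once if the short lever is tilted more than 0.15 rad (value of joint short_lever above 0.15 rad or value of joint short_lever below -0.15 rad).
It fails at once if the steel cup is shifted more than 15 mm (distance of steel_cup from where it was at the start of the episode above 0.015 m).
It also fails if it takes over 32 s, if anything falls off the work surface, if the arm or the gripper's body presses on something with over 40 N, if the wrist force passes 120 N, or if a joint passes its speed limit or range.

## Robot

A 6-joint arm with a two-finger parallel gripper is mounted at the origin on a cart in front of the work surface, level with it; the furniture and walls round the work are solid. World frame = base frame: x ahead of the robot, y to its left, z up, the work surface at z = 0. Lengths are in m, angles in rad, forces in N, time in s.
With the tool pointing down it reaches from about 0.325 to 0.85 m from the base axis. Payload 4.4 kg.
Tool frame: the origin (TCP) lies at the very end of the fingers, on their centre line; the grasp point (between the pads) lies 19 mm behind it; z points along the fingers, y is the line along which they close (so a half turn about z gives the same grasp; the last joint's range is limited). The gripper opens to 94 mm and grips with 3 to 60 N. Pads are 16 mm wide; open, the fingers measure 119 mm over their backs; the gripper's body (75 mm by 177 mm) begins 78 mm behind the grasp point.
Start: joints at [-0.15, 0.207, 1.542, -0, 1.393, -0.15], TCP at [0.575, -0, 0.205] pointing down, gripper open.
Joint ranges: [-2.73, 2.73], [-0.86, 2.22], [0.23, 2.46], [-1.11, 4.25], [0.08, 2.63], [-2.82, 2.82]. Speed limits (rad/s): [2.79, 2.79, 3.14, 3.14, 3.14, 3.14].

## Interface

Orientations are given as a unit quaternion [w, x, y, z].
In Python, from bench import monitor, vision, sign_off, finder gives the robot as it stands.
- The arm moves only by the shell command python3 -m crank 'ROWS' [OPENING]. ROWS is a JSON object of lists of equal length, an entry for each row: "delta_pos": the shift along the tool's x, y, z in mm, a list of three; "spin": the turn about the tool's z in rad. In form: {"delta_pos": [[tx, ty, tz], ...], "spin": [spin, ...]}. A call has exactly 10 rows; each row shifts and turns the commanded pose from where the row before left it, along the tool's axes as they then stand; what a row does not reach is not made up. A row lasts 1/8 s, in which the tool goes at most 62.5 mm and 10.7 degrees, less where a joint would pass 70% of its speed; a pose out of reach is approached as far as the arm can. A call is refused whole if a number of a shift passes 62.5 or a number of a turn 0.188, either way. A call with a gripper value outside its range is refused whole. OPENING is the closure in counts, from 0 (fully open) to 255 (shut), set as the call begins (- or left out, the last holds). The fingers move at their own pace and stop on an object; the grip force is fixed at half the most. Time passes only in rows, so rows that do not move let the fingers close, or fill a call up. It gives the time, the measured TCP pose, the force, the opening and the grip force at its end, in the units of the state.
- monitor.get_obs(): the state, without advancing time (a new reading comes with each control period).
- vision.snapshot(name): name is "scene" or "side" or "wrist"; returns the picture (420x560x3 uint8, red, green, blue); there is no depth.
- vision.camera_params(name): a dict with "K" (3x3 intrinsics, pixels), "R" (3x3) and "t" (3): a world point X has camera coordinates R X + t. Camera axes: x right, y down, z forward; pixel columns grow to the right and rows downward; lengths in m; the calibration is good to about 2 mm. A picture is of the moment at which its call begins: read the wrist's pose just before it. camera_params takes no time and is no camera call; for the wrist camera it gives the pose at the moment of the call.
- sign_off(): hands the job in; it is judged then, once.
Trained networks look in the newest picture that a camera, given by its name, has taken for a name from the list of things; names that differ only in an ending like _2 or _b are one class to them, and where a whole thing is asked for, a point or a joint stands for the part that bears it (a point fixed in the world has none). Each returns a list of dicts, best first, with "score" (0 to 1); they miss things now and then, are a little off and sometimes report something else, mostly with a low value. They report only what shows in the picture. A call takes as long as a camera call.
- finder.search_frame(camera, thing): "xyz" ([x, y, z] in m, in world coordinates, good to about 4 mm: the middle of the surface that is visible of it).
- finder.masks_of(camera, thing): "pixels" (420x560 bool, what is visible of it).
The state is a dict: "time": time; "joint_positions": joint angles; "joint_vel": joint speeds; "joint_torque": joint torques, N m; "tool_pos": TCP position; "orientation": TCP orientation; "wrist_force": force on the tool from outside, world axes, zero at the start; "wrist_torque": the same for the moment, N m; "opening": finger opening in m; "finger_force": force on a finger pad.
Only numpy, scipy, OpenCV 4.12 (cv2) and the standard library are available. Lean on these libraries where they do the work, as an engineer would, in place of code of your own. Each camera call takes 0.05 s, during which the arm holds its last target. There are 200 camera calls.

## Working session

There is one attempt and no reset: what is moved stays moved. The work goes in short steps, Python scripts to look and compute and a shell command to move; the robot and the scene stay as the last step left them, time stands still between calls to the robot, and variables do not carry over. Pictures are saved under pics/ and viewed, at most 10 in all, crops included, and the job is handed in when it is done.

```bash
mkdir -p pics
python3 - <<'E'
from bench import monitor, vision, finder
import cv2,numpy as np
ims=[]
o=monitor.get_obs();print(o['time'],o['tool_pos'],o['orientation'])
for c in ("scene","side"):
    im=vision.snapshot(c);ims.append(im)
    for t in ("long_box","long_lever","short_lever","steel_cup"):
        for r in finder.search_frame(c,t)[:3]: print(c,t,np.round(r['xyz'],3),round(r['score'],2))
cv2.imwrite("pics/a.png",ims[0][:,:,::-1]);cv2.imwrite("pics/b.png",ims[1][:,:,::-1])
E
```

```text
0.0 [5.74199886e-01 1.05506946e-04 2.04303074e-01] [-8.94766055e-04  7.07089930e-01  7.07122749e-01 -6.69972981e-04]
scene long_box [0.531 0.26  0.05 ] 0.55
scene long_lever [0.54  0.243 0.119] 0.93
scene short_lever [0.5   0.047 0.085] 0.55
scene steel_cup [ 0.756 -0.066  0.046] 0.84
side long_box [0.533 0.263 0.052] 0.7
side long_lever [0.532 0.246 0.115] 0.54
side short_lever [0.5   0.043 0.084] 0.66
side short_lever [0.531 0.248 0.117] 0.28
side steel_cup [ 0.756 -0.07   0.045] 0.9
```

View pics/a.png

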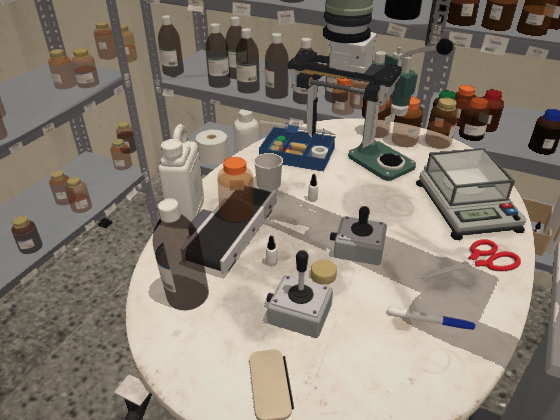

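View pics/b.png

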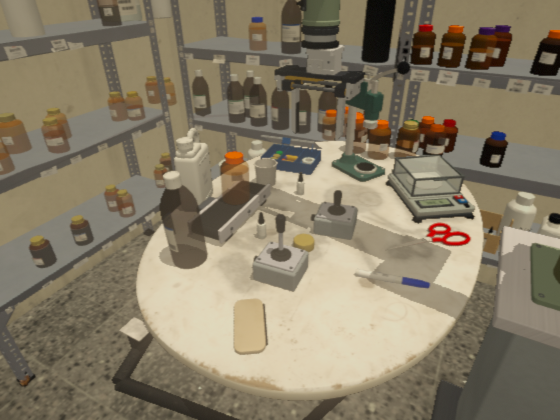

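The cup (scene ~268,172) stands at the far end, y≈-0.07, so right: tilt negative. The bottle is at the near end (scene ~185,255), and the long lever is at (302,275), with its grip top near (302,258). Next I'll measure the box yaw and the bottle position.

Run:
```python
from bench import vision, finder
import cv2,numpy as np
P=vision.camera_params("scene");K,R,t=[np.array(P[k]) for k in("K","R","t")]
def bp(u,v,z):
    d=R.T@np.linalg.solve(K,[u,v,1]);c=-R.T@t;return np.round(c+d*(z-c[2])/d[2],3)
print("cam",-R.T@t)
print("bottle front base",bp(187,306,0),"left",bp(163,293,0),"right",bp(208,290,0))
b=bp(187,295,0); 
# height where ray through cap top passes bottle axis
for z in (.15,.2,.25): print(z,bp(170,205,z))
im=cv2.imread("pics/a.png")[240:340,250:350]
cv2.imwrite("pics/c.png",cv2.resize(im,(600,600),interpolation=cv2.INTER_CUBIC))
vision.snapshot("scene")
for n in("long_lever","long_box"):
  m=finder.masks_of("scene",n)[0]["pixels"];ys,xs=np.nonzero(m);print(n,xs.min(),xs.max(),ys.min(),ys.max())
  if n=="long_box":
    h=cv2.approxPolyDP(cv2.convexHull(np.c_[xs,ys].astype(np.int32)),4,True)[:,0];print(h.tolist())
    for p in h: print(p,bp(*p,.05),bp(*p,0))
```

```text
cam [0.32164215 0.75705903 0.64976115]
bottle front base [0.716 0.31  0.   ] left [0.772 0.303 0.   ] right [0.704 0.262 0.   ]
0.15 [0.777 0.24  0.15 ]
0.2 [0.732 0.292 0.2  ]
0.25 [0.686 0.344 0.25 ]
long_lever 296 307 250 294
long_box 266 332 250 337
[[305, 251], [332, 290], [318, 337], [268, 322], [267, 293], [297, 252]]
[305 251] [0.57  0.144 0.05 ] [0.59  0.093 0.   ]
[332 290] [0.492 0.211 0.05 ] [0.506 0.166 0.   ]
[318 337] [0.476 0.31  0.05 ] [0.489 0.272 0.   ]
[268 322] [0.556 0.317 0.05 ] [0.575 0.28  0.   ]
[267 293] [0.585 0.264 0.05 ] [0.607 0.223 0.   ]
[297 252] [0.581 0.153 0.05 ] [0.603 0.102 0.   ]
```

View pics/c.png

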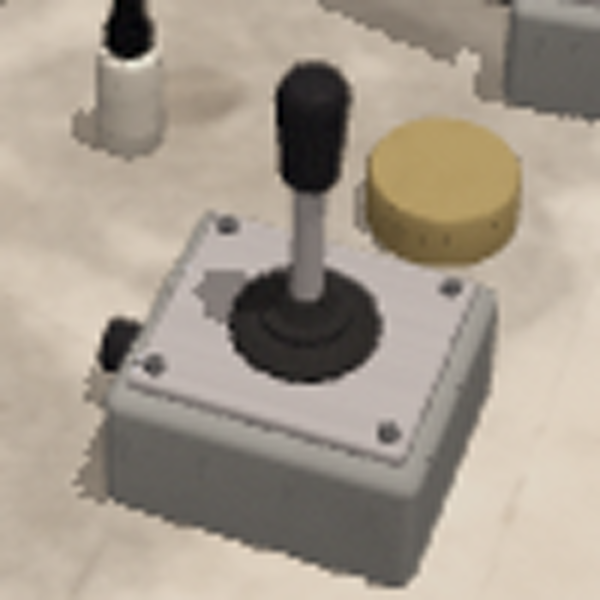

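The crop shows the long lever upright, with plate screws at crop (228,224), (452,287), (154,365) and (388,432). The bottle axis is near (0.735, 0.285), clear of the gripper body.

Run:
```python
from bench import vision, monitor
import numpy as np
P=vision.camera_params("scene");K,R,t=[np.array(P[k]) for k in("K","R","t")]
def bp(u,v,z):
    d=R.T@np.linalg.solve(K,[u,v,1]);c=-R.T@t;return c+d*(z-c[2])/d[2]
s=np.array([bp(250+x/6,240+y/6,.051) for x,y in((228,224),(452,287),(154,365),(388,432))])
print(s.round(3),s.mean(0).round(3))
for a,b in((0,1),(2,3),(0,2),(1,3)): d=s[b]-s[a];print(np.linalg.norm(d),np.degrees(np.arctan2(d[1],d[0])))
print("grip",bp(250+313/6,240+125/6,.124))
o=monitor.get_obs();print(o['time'],o['tool_pos'])
```

```text
[[0.569 0.218 0.051]
 [0.503 0.213 0.051]
 [0.564 0.274 0.051]
 [0.499 0.268 0.051]] [0.534 0.243 0.051]
0.06570329285699551 -175.63435250188874
0.06537342711041101 -174.85647481331048
0.05631633652451607 94.66584731812132
0.055428061736568786 94.32344804974268
grip [0.53396963 0.24193756 0.124     ]
0.65 [ 5.75035322e-01 -1.04504837e-05  2.05497791e-01]
```

Lever at (0.534, 0.243), yaw about +5°. I'll push at the +y side with the closed fingers (tool x = world y, tool y = world x).

```bash
python3 -m crank '{"delta_pos": [[30,-5,0],[45,-7,0],[50,-8,0],[50,-8,0],[50,-8,0],[40,-5,0],[25,-2,0],[0,0,0],[0,0,0],[0,0,0]], "spin": [0,0,0,0,0,0,0,0,0,0]}' 255
```

```text
time: 1.9
tool_pos: [0.5323, 0.2887, 0.2054]
orientation: [0.0, 0.708, 0.707, -0.0]
wrist_force: [0.9, -0.1, 0.2]
opening: 0.0005
finger_force: 0.0
```

```bash
python3 -m crank '{"delta_pos": [[0,0,20],[0,0,25],[0,0,25],[0,0,17],[0,0,10],[0,0,0],[0,0,0],[0,0,0],[0,0,0],[0,0,0]], "spin": [0,0,0,0,0,0,0,0,0,0]}'
python3 - <<'E'
from bench import vision
import cv2
cv2.imwrite("pics/d.png",cv2.resize(vision.snapshot("scene")[190:340,200:400,::-1],(800,600)))
E
```

```text
time: 3.15
tool_pos: [0.5321, 0.2901, 0.1088]
orientation: [0.0, 0.707, 0.707, 0.0]
wrist_force: [-1.1, -0.3, 0.4]
opening: 0.0007
finger_force: 0.0
```

View pics/d.png

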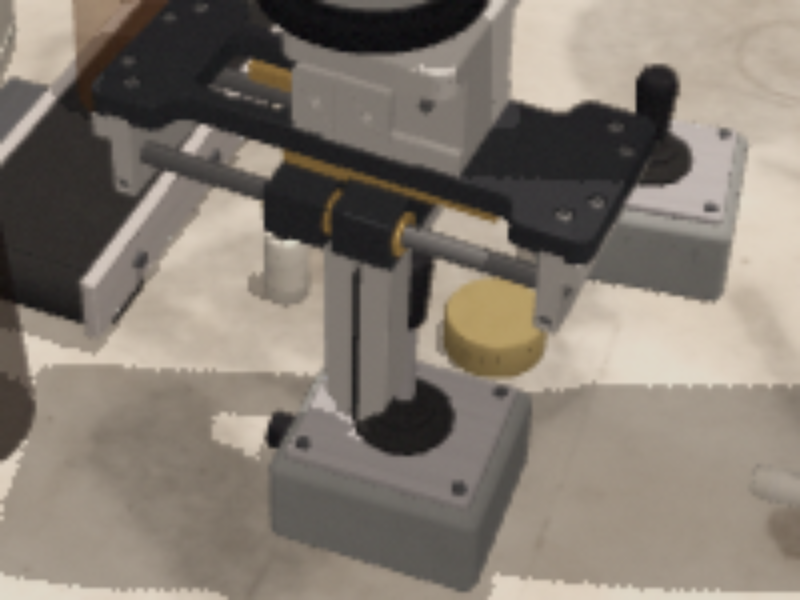

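The closed fingers stand left of the lever, with the grip visible behind them at (420,290) and nothing touching. Now the push to the right.

```bash
python3 -m crank '{"delta_pos": [[-10,0,0],[-10,0,0],[-10,0,0],[-10,0,0],[-10,0,0],[-7,0,0],[-3,0,0],[0,0,0],[0,0,0],[0,0,0]], "spin": [0,0,0,0,0,0,0,0,0,0]}'
python3 - <<'E'
from bench import vision,finder
import cv2,numpy as np
a=vision.snapshot("side")[170:300,210:370,::-1];b=vision.snapshot("wrist")[:,:,::-1]
cv2.imwrite("pics/e.png",np.hstack([cv2.resize(a,(400,325)),cv2.resize(b,(400,325))]))
E
```

```text
time: 4.45
tool_pos: [0.5317, 0.2302, 0.1084]
orientation: [-0.0, 0.707, 0.707, -0.0]
wrist_force: [-1.2, 2.0, 0.6]
opening: 0.0008
finger_force: 1.2
```

View pics/e.png

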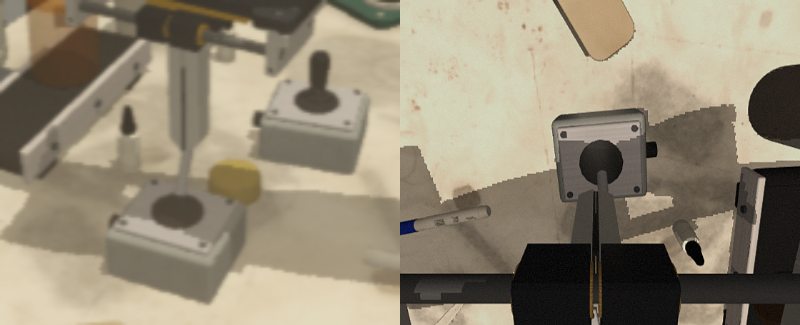

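In the side view the rod leans right under the fingers, from (180,200) to (190,150). The 2.0–2.3 N points to about 0.37–0.45 rad, so I'll push a little more for margin and hold.

```bash
python3 -m crank '{"delta_pos": [[-4,0,0],[-3,0,0],[0,0,0],[0,0,0],[0,0,0],[0,0,0],[0,0,0],[0,0,0],[0,0,0],[0,0,0]], "spin": [0,0,0,0,0,0,0,0,0,0]}'
python3 - <<'E'
from bench import vision,finder,monitor
import numpy as np
F=[]
for i in range(3):
    vision.snapshot("wrist");F.append(monitor.get_obs()['wrist_force'][1])
print(np.round(F,2))
vision.snapshot("side")
P=vision.camera_params("side");K,R,t=[np.array(P[k]) for k in("K","R","t")]
for r in finder.masks_of("side","long_lever")[:1]:
    m=r["pixels"];ys,xs=np.nonzero(m);print(r['score'],[(y,xs[ys==y].min(),xs[ys==y].max()) for y in np.unique(ys)][::3])
for a in (0,.35,.45,.55,.6):
  l=[]
  for h in (.015,.03,.045):
    p=K@(R@np.array([.534+.08*h*np.sin(a),.2425-h*np.sin(a),.05+h*np.cos(a)])+t);l.append((p[:2]/p[2]).round(1).tolist())
  print(a,l)
E
```

```text
time: 5.8
tool_pos: [0.5319, 0.223, 0.1084]
orientation: [-0.0, 0.707, 0.707, -0.0]
wrist_force: [-1.4, 3.0, 0.1]
opening: 0.0005
finger_force: 1.5
[2.83 2.55 2.6 ]
0.41 [(np.int64(228), np.int64(285), np.int64(285)), (np.int64(231), np.int64(283), np.int64(287)), (np.int64(234), np.int64(282), np.int64(286)), (np.int64(237), np.int64(282), np.int64(286)), (np.int64(240), np.int64(281), np.int64(285)), (np.int64(243), np.int64(281), np.int64(284)), (np.int64(246), np.int64(280), np.int64(284)), (np.int64(249), np.int64(277), np.int64(284)), (np.int64(252), np.int64(277), np.int64(283))]
0 [[281.3, 249.6], [281.2, 243.3], [281.1, 236.9]]
0.35 [[282.4, 248.4], [283.4, 241.1], [284.4, 233.7]]
0.45 [[282.6, 248.3], [284.0, 240.8], [285.3, 233.3]]
0.55 [[282.9, 248.2], [284.5, 240.6], [286.1, 233.1]]
0.6 [[283.1, 248.1], [284.8, 240.6], [286.5, 233.1]]
```

Mask slope (≈0.2 px/px) and force (≈2.65 N) both give about 0.5 rad. I'll hold a bit longer, then ease back so that the lever follows the fingers upright.

```bash
python3 -m crank '{"delta_pos": [[0,0,0],[0,0,0],[0,0,0],[5,0,0],[10,0,0],[10,0,0],[10,0,0],[10,0,0],[10,0,0],[10,0,0]], "spin": [0,0,0,0,0,0,0,0,0,0]}'
python3 -m crank '{"delta_pos": [[5,0,0],[0,0,-15],[0,0,-25],[0,0,-25],[0,0,-20],[0,0,0],[0,0,0],[0,0,0],[0,0,0],[0,0,0]], "spin": [0,0,0,0,0,0,0,0,0,0]}'
python3 - <<'E'
from bench import vision,finder
import cv2,numpy as np
a=vision.snapshot("side");cv2.imwrite("pics/f.png",a[:,:,::-1])
for t in("long_lever","short_lever","steel_cup"):print(t,[(np.round(r['xyz'],3),round(r['score'],2)) for r in finder.search_frame("side",t)[:2]])
E
```

```text
time: 7.3
tool_pos: [0.532, 0.2887, 0.1083]
orientation: [0.0, 0.707, 0.707, -0.0]
wrist_force: [0.4, 0.8, -0.4]
opening: 0.0005
finger_force: 0.0
time: 8.55
tool_pos: [0.5318, 0.2929, 0.1929]
orientation: [-0.0, 0.707, 0.707, -0.0]
wrist_force: [-0.6, 0.1, 1.0]
opening: 0.0005
finger_force: 0.0
long_lever [(array([0.533, 0.242, 0.118]), 0.83)]
short_lever [(array([0.498, 0.045, 0.082]), 0.55)]
steel_cup []
```

View pics/f.png

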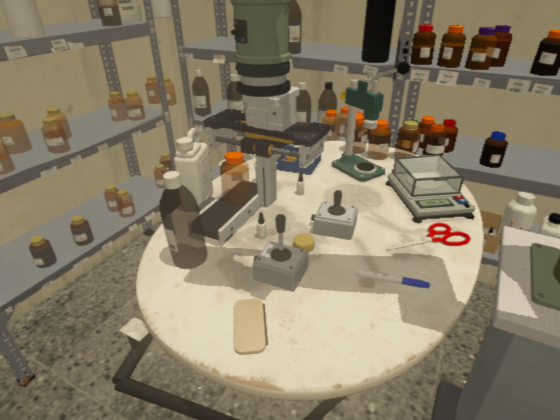

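The long lever stands upright again (281,230), the short one is untouched (337,205) and the gripper is clear of everything. The cup is only hidden behind the gripper.

```bash
python3 -c "
from bench import sign_off
print(sign_off())"
```

```text
the job is handed in; nothing more can be done
None
```

I tilted the long lever to about 0.5 rad (from force and camera) towards the cup's end (right), held it over 1 s and let it spring back upright. The short lever is still upright, nothing came near the cup (hidden from the camera at the end), and the job is handed in.

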